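# Add the keyed ballast disc to the lamp's stem

### The job

The gimballed lamp needs its second ballast disc: take the loose slotted disc by its tab, slide it sideways through the open front of the brass rail until its slot is home on the stem, above the key of the disc already there. Then turn it anticlockwise under light pressure until its notch finds the key and it drops flat, its slot opposite the lower one. Do it gently by feel, never forcing disc or stand, leave everything else on the table alone, and let go.

Things in the scene. Friction and masses are not known exactly. Their poses are not given: they have to be found in the camera images.
- stand: The lamp's fixed ballast stand: a round cherry plinth 120 mm across, 14 mm high, carrying a lower disc, a stem and a brass rail. Origin at the centre of its underside, on the table under the stem; z up, its open front faces its -x. Its lower disc rests on a rubber cushion that gives straight down 1 mm per 6 N, 2.5 mm at most; nothing else yields.
- stem (a point): Point on the axis of the stand's upright steel stem (8 mm thick), 26 mm above the table: where the loose disc's centre belongs once seated (it sinks there about 0.5 mm under its weight). Axes as the stand's. A disc comes in along the stand's +x, slot first, with its underside 27 to 35 mm above the table: above the key, below the head.
- head (a point): Centre of the top of the stem's steel mushroom head, 51 mm above the table. The head is 24 mm across, too wide for any slot, so a disc can only come in sideways under it; its underside is 43 mm above the table.
- mouth (a point): Middle of the stand's open front, 50 mm from the stem axis, 35 mm above the table. The brass rail, 6 mm round bar, top 46 mm above the table, runs as a half circle of 50 mm radius (bar centre) round the stem's +x half on four posts; its two ends are 94 mm apart inside, so a disc has 5 mm to spare each side.
- lower_top (a point): Stem axis at the top of the lower disc (steel, 84 mm across, 8 mm thick, slotted), 22 mm above the table. A brass key stands on it 35.5 mm from the axis: 14 mm wide, 7 mm radially, 5 mm high (top 27 mm above the table), a quarter turn clockwise from the lower slot, seen from above. Its angle varies and is not reported: it is seen or felt. It turns only if forced.
- disc_center (a point): Loose ballast disc, plain steel, 84 mm across, 8 mm thick, about 0.34 kg, flat on the table: the point on its axis 4 mm above its underside. x points out along its slot, z up. The slot is 11 mm wide, flaring to 22 mm over the last 10 mm to the rim; its closed end is 4.5 mm past the axis on the tab's side, so against the stem the disc is 0.5 mm past centre.
- disc_notch (a point): Middle of the notch in the loose disc's rim at its +y, 35.5 mm from its axis: 18 mm wide, 13 mm deep, 2 mm to spare each side of the key. After a straight slide-in the notch meets the key when the disc is turned about the stem 45 to 80 degrees anticlockwise from above. Then it can drop from riding on the key (5 mm up; tilted if let go) to lie flat.
- disc_tab (a point): Where to grip the loose disc: an upright tab opposite the slot, 14 mm along the disc's x, 10 mm thick along its y (pinch along y), its top 65 mm above the disc's underside. This point is in the tab, 32 mm from the disc's axis towards -x and 52 mm above the underside. Axes as for disc_center.
- disc: The loose slotted disc as a whole: origin on its axis at its underside, axes as for disc_center.
- collar: Bystander: plain steel ring without slot or tab, 68 mm across, 24 mm hole, 10 mm thick; origin at the centre of its underside.
- remote: Bystander: black remote control, 170 x 48 x 18 mm, long along its x; origin at the centre of its underside.
- handset: Bystander: grey remote control, 130 x 42 x 18 mm, long along its x; origin at the centre of its underside.
- candle: Bystander: candle in a glass jar, 76 mm across, 85 mm high; origin at the centre of its underside.
- driver: Bystander: screwdriver lying on the table, about 200 mm along its x; origin under its middle.
- shade: Bystander: cream lamp shade, 120 mm across at the foot, 110 mm high; origin at the centre of its underside.
Not all that is in view belongs to the job. Of the things that look like the stand, the middle-sized one is meant. What is shaped like the disc but red is not meant.

How it is judged:
On the way:
1. the disc's slot is home on the stem, the disc still riding above the key (horizontal distance between disc_center and stem below 0.0035 m and height (world z) of disc_center between 0.0285 and 0.04 m and angle between disc_center's own z axis and vertical below 0.15 rad), for 0.2 s.
At the end, for the whole second after the job is handed in: The loose disc lies flat (within 0.03 rad) and still on the lower disc, its axis within 3.5 mm of the stem's and its centre 23.5 to 27.5 mm above the table (seated: about 25.5 mm), which it can only reach with its notch over the key, and nothing touches it but the stand (horizontal distance between disc_center and stem below 0.0035 m and height (world z) of disc_center between 0.0235 and 0.0275 m and angle between disc_center's own z axis and vertical below 0.03 rad and linear speed of disc below 0.01 m/s and angular speed of disc below 0.1 rad/s).
It fails at once if the disc was forced against the stand: more than 30 N between them (contact force between disc and stand above 30 N).
It fails at once if the gripper struck or pushed the stand (contact force between the arm and stand above 8 N).
It fails at once if a bystander was moved by more than 30 mm (distance of any of collar, remote, handset, candle, driver, shade from where it was at the start of the episode above 0.03 m).
It also fails if it takes over 58 s, if anything falls off the work surface, if the arm or the gripper's body presses on something with over 40 N, if the wrist force passes 120 N, or if a joint passes its speed limit or range.

### The arm

A 6-joint arm with a two-finger parallel gripper is mounted at the origin on the work surface. World frame = base frame: x ahead of the robot, y to its left, z up, the work surface at z = 0. Lengths are in m, angles in rad, forces in N, time in s.
With the tool pointing down it reaches from about 0.35 to 0.975 m from the base axis. Payload 4.9 kg.
Tool frame: the origin (TCP) lies on the centre line of the jaws, within the pads' length; the fingertips stand ctrl.tcp_to_tips ahead of it and the grasp point (between the pads) lies 3 mm ahead of it (ctrl.tcp_to_tips is the distance from the TCP to the fingertips, in m); z points along the fingers, y is the direction in which the jaws open and shut (so a half turn about z gives the same grasp; the last joint's range is limited). The gripper opens to 85 mm and grips with 20 to 120 N. Pads are 22 mm wide; open, the fingers measure 114 mm over their backs; the gripper's body (76 mm by 85 mm) begins 54 mm behind the grasp point. The pads swing forward as they close: fully open they stand 13 mm farther back than shut.
Start: joints at [1.155, 0.053, 1.613, -0, 1.476, -0.119], TCP at [0.183, 0.598, 0.233] pointing down, gripper open.
Joint ranges: [-3.01, 3.01], [-1.01, 2.22], [0.06, 2.58], [-1.02, 4.17], [0.09, 2.62], [-3.14, 3.14]. Speed limits (rad/s): [2.57, 2.57, 3.14, 3.14, 3.14, 3.14].

### API

Orientations are given as a rotation vector (axis times angle).
In Python, from station import ctrl, vision gives the robot as it stands.
- The arm moves only by the tool jog_arm, never from a script. Its argument "deltas" is a list of rows, each a list of 7 numbers: the turn, a rotation vector about the tool's x, y, z in rad, then the shift along the tool's x, y, z in cm, then the opening, from 0 (shut) to 1 (fully open). A call has 1 to 12 rows; each row shifts and turns the commanded pose from where the row before left it, along the tool's axes as they then stand; what a row does not reach is not made up. A row lasts 1/12 s, in which the tool goes at most 41.7 mm and 7.16 degrees, less where a joint would pass 70% of its speed; a pose out of reach is approached as far as the arm can. A call with a gripper value outside its range is refused whole. The fingers move at their own pace and stop on an object; "grip_force" is the grip in N (left out, the last holds). Time passes only in rows, so rows that do not move let the fingers close. It gives the time, the measured TCP pose, the force and the opening at its end, in the units of the state.
- ctrl.get_obs(): the state, without advancing time (a new reading comes with each control period).
- vision.get_image(name): name is "scene" or "top" or "wrist"; returns (picture, depth): 400x640x3 uint8, red, green, blue; 400x640 float32, m along the optical axis (not along the pixel's ray), 0 where there is no reading.
- vision.calibration(name): a dict with "fx", "fy", "cx", "cy" (pixels), "rvec" (rotation vector, rad) and "tvec" (3), from world to camera coordinates, as OpenCV has them; the wrist camera has in their place "hand_eye" (4x4, takes a point from camera to tool coordinates, whose origin is the TCP and whose axes are the flange's). Camera axes: x right, y down, z forward; pixel columns grow to the right and rows downward; lengths in m; the calibration is good to about 2 mm. A picture is of the moment at which its call begins: read the wrist's pose just before it. calibration takes no time and is no camera call.
- ctrl.finish_job(): hands the job in, once; it reports no verdict.
The state is a dict: "t": time; "q": joint angles; "dq": joint speeds; "effort": joint torques, N m; "tool_pos": TCP position; "tool_rot": TCP orientation; "contact_force": force on the tool from outside, world axes, zero at the start; "wrist_torque": the same for the moment, N m; "opening": finger opening in m.
Only numpy, scipy, OpenCV 4.12 (cv2) and the standard library are available. Lean on these libraries where they do the work, as an engineer would, in place of code of your own. Each camera call takes 0.05 s, during which the arm holds its last target. There are 200 camera calls.

## Working session

There is one attempt and no reset: what is moved stays moved. The work goes in short steps, Python scripts to look and compute and a tool call to move; the robot and the scene stay as the last step left them, time stands still between calls to the robot, and variables do not carry over. Pictures are saved under pics/ and viewed, about 8 in all and at most 12, crops included, and the job is handed in when it is done.

Besides the shell and the picture viewer there is one more tool, called after "Request:" by a JSON object that holds its "api" and its "payload". jog_arm: Moves the arm, as the interface text tells. Its arguments: {"type":"object","properties":{"deltas":{"type":"array"},"grip_force":{"type":"number"}},"required":["deltas"]}

```bash
ls; mkdir -p pics
cat > h.py <<'E'
import numpy as np,cv2
from scipy.spatial.transform import Rotation as R
from station import ctrl,vision
def grab(n):
    o=ctrl.get_obs(); im,d=vision.get_image(n); return o,im,d
def cam(n,o=None):
    c=vision.calibration(n); K=np.array([[c['fx'],0,c['cx']],[0,c['fy'],c['cy']],[0,0,1.]])
    if n=='wrist':
        T=np.eye(4);T[:3,:3]=R.from_rotvec(o['tool_rot']).as_matrix();T[:3,3]=o['tool_pos'];T=T@np.array(c['hand_eye'])
        return K,T
    T=np.eye(4);T[:3,:3]=R.from_rotvec(np.ravel(c['rvec'])).as_matrix();T[:3,3]=np.ravel(c['tvec']);return K,np.linalg.inv(T)
def onplane(uv,z,K,T):
    uv=np.atleast_2d(uv).astype(float); r=np.c_[uv,np.ones(len(uv))]@np.linalg.inv(K).T@T[:3,:3].T
    s=(z-T[2,3])/r[:,2]; return T[:3,3]+r*s[:,None]
def cloud(d,K,T):
    v,u=np.mgrid[:d.shape[0],:d.shape[1]]
    p=np.stack([(u-K[0,2])/K[0,0]*d,(v-K[1,2])/K[1,1]*d,d],-1)
    return p@T[:3,:3].T+T[:3,3]
def proj(P,K,T):
    P=np.atleast_2d(P); c=(P-T[:3,3])@T[:3,:3]; q=c@K.T; return q[:,:2]/q[:,2:]
def save(n,im): cv2.imwrite('pics/'+n,im[:,:,::-1])
E
python3 - <<'E'
from h import *
print(ctrl.get_obs(),ctrl.tcp_to_tips)
for n in('scene','top','wrist'):
    o,im,d=grab(n);save(n+'0.png',im);np.save(n+'0.npy',d)
    K,T=cam(n,o);print(n,K[0,0],K[0,2],K[1,2],T.round(3).tolist())
E
```

```text
pics
{'t': 0.0, 'q': array([ 1.15502224e+00,  5.33410972e-02,  1.61427001e+00,  2.18764002e-05,
        1.47599455e+00, -1.18997434e-01]), 'dq': array([-1.77709526e-03,  7.87715385e-04, -9.70955351e-04, -5.26809660e-04,
       -3.89218659e-05, -3.95333310e-04]), 'effort': array([-2.43578106e-04, -3.93684947e+01, -3.70177639e+01, -1.01689232e-04,
        6.94522445e-03,  1.15445249e-05]), 'tool_pos': array([0.18252007, 0.59712108, 0.23198711]), 'tool_rot': array([-4.64388064e-01, -3.10651983e+00,  3.04008830e-03]), 'contact_force': array([ 0.30482466, -0.27629879,  0.07160562]), 'wrist_torque': array([-0.00260598, -0.05321672,  0.01619054]), 'opening': 0.08540160642969666} 0.022
scene 404.6902300266202 327.9289175619484 197.40953972793267 [[0.564, 0.722, -0.401, 0.936], [0.826, -0.496, 0.268, -0.238], [-0.005, -0.482, -0.876, 0.916], [0.0, 0.0, 0.0, 1.0]]
top 503.56268708501335 317.95315676028173 193.93827351305157 [[0.005, -0.994, 0.112, 0.333], [-1.0, -0.004, 0.009, 0.028], [-0.009, -0.112, -0.994, 1.596], [0.0, 0.0, 0.0, 1.0]]
wrist 329.7495892838059 319.26342015970766 195.98463615560593 [[0.293, 0.905, 0.307, 0.104], [0.956, -0.277, -0.096, 0.623], [-0.002, 0.322, -0.947, 0.372], [0.0, 0.0, 0.0, 1.0]]
```

View pics/top0.png

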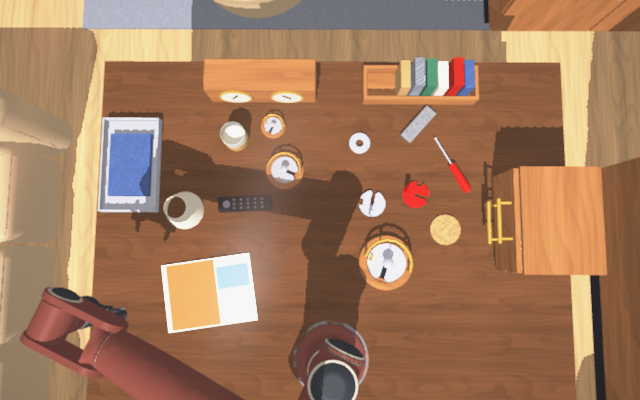

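View pics/scene0.png

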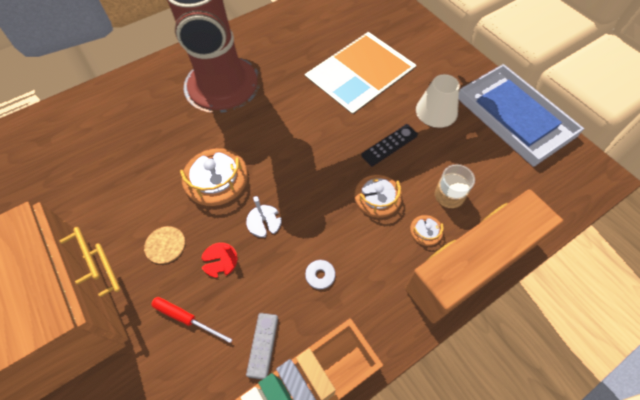

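Top view: stands are at (386,262) large, (285,168) middle and (272,125) small. Discs are steel at (372,203) and red at (416,194); the collar is at (359,143). I choose the middle stand (285,168) and the steel disc (372,203), and check both in a close crop.

Run:
```python
from h import *
t=cv2.imread('pics/top0.png');s=cv2.imread('pics/scene0.png')
f=lambda im,u,v:cv2.resize(im[v-30:v+30,u-40:u+40],(400,300),interpolation=cv2.INTER_CUBIC)
cv2.imwrite('pics/c.png',np.vstack([np.hstack([f(t,285,168),f(t,372,203)]),np.hstack([f(s,380,195),f(s,263,215)])]))
K,T=cam('top');print(onplane([[285,168],[372,203]],.02,K,T),onplane([[386,262],[272,125],[416,194],[233,135],[183,210]],.02,K,T))
```

```text
[[ 0.59302094  0.14799022  0.02      ]
 [ 0.4826739  -0.12671243  0.02      ]] [[ 0.2992399  -0.16871145  0.02      ]
 [ 0.73223462  0.19132293  0.02      ]
 [ 0.51163379 -0.26512805  0.02      ]
 [ 0.69924842  0.31560452  0.02      ]
 [ 0.45823503  0.46742182  0.02      ]]
```

View pics/c.png

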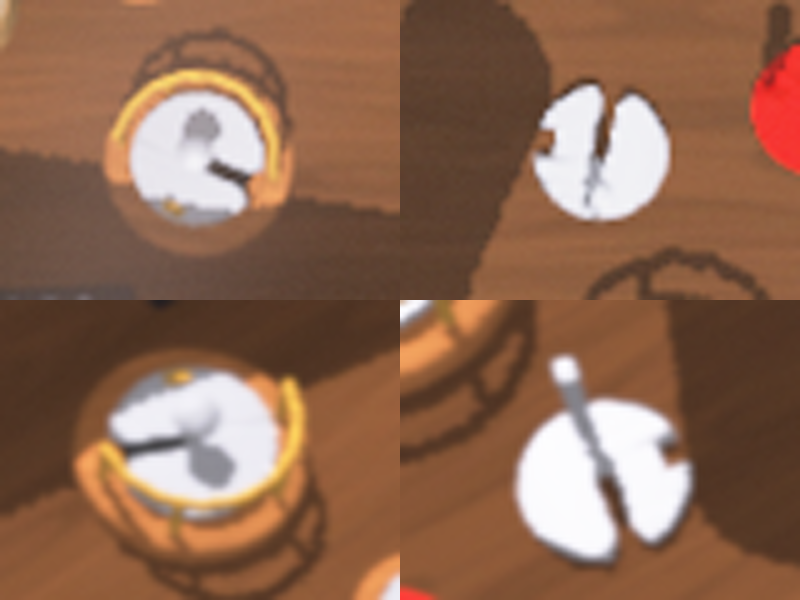

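Crop: top-left is the middle stand (front facing down-left, key near bottom, lower slot to the right). Top-right is the steel disc with slot up, notch left and tab at the bottom, as described. Now moving the wrist camera over the stand.

Request:
{"api": "jog_arm", "payload": {"deltas": [[0,0,0,-3.2,-2.1,0,0.5],[0,0,0,-3.2,-2.1,0,0.5],[0,0,0,-3.2,-2.1,0,0.5],[0,0,0,-3.2,-2.1,0,0.5],[0,0,0,-3.2,-2.1,0,0.5],[0,0,0,-3.2,-2.1,0,0.5],[0,0,0,-3.2,-2.1,0,0.5],[0,0,0,-3.2,-2.1,0,0.5],[0,0,0,-3.2,-2.1,0,0.5],[0,0,0,-3.2,-2.1,0,0.5],[0,0,0,-3.2,-2.1,0,0.5],[0,0,0,-3.2,-2.1,0,0.5]]}}

```text
t: 1.15
tool_pos: [0.477, 0.2426, 0.233]
tool_rot: [-0.465, -3.107, -0.0]
contact_force: [1.0, -0.0, -0.1]
opening: 0.0426
```

Request:
{"api": "jog_arm", "payload": {"deltas": [[0,0,0,-3.2,-2.2,0,0.5],[0,0,0,-3.2,-2.2,0,0.5],[0,0,0,-3.2,-2.2,0,0.5],[0,0,0,0,0,0,0.5],[0,0,0,0,0,0,0.5]]}}

```text
t: 1.57
tool_pos: [0.5494, 0.1516, 0.2326]
tool_rot: [-0.47, -3.105, 0.0]
contact_force: [-0.0, 0.0, 0.1]
opening: 0.0426
```

Run:
```python
from h import *
o,im,d=grab('wrist');save('w1.png',im);np.savez('w1.npz',d=d,**o)
print(o['t'],o['tool_pos'],o['tool_rot'],o['opening'],o['dq'].round(3))
```

```text
1.5667 [0.5493767  0.15158059 0.23260486] [-4.69762554e-01 -3.10500025e+00  1.98554505e-04] 0.04260703825227409 [ 0.049 -0.021  0.02   0.011  0.003  0.004]
```

View pics/w1.png

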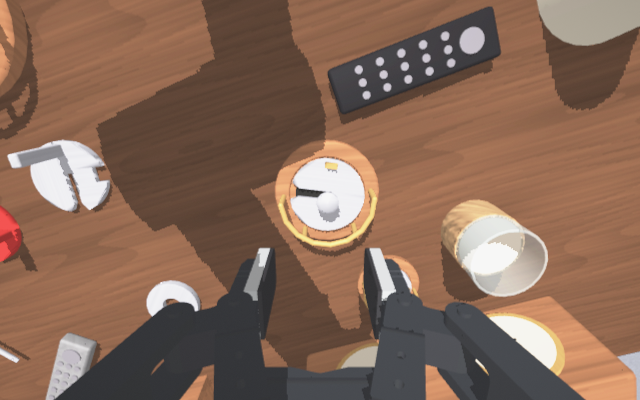

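Wrist view: head at (328,203), key at (331,166), lower slot at (310,192), rail ends near (283,195) and (375,192). The loose disc is at (70,175) with its tab reaching to (12,160).

Run:
```python
from h import *
z=np.load('w1.npz');d=z['d'];o={k:z[k] for k in z.files}
im=cv2.imread('pics/w1.png');hsv=cv2.cvtColor(im,cv2.COLOR_BGR2HSV).astype(int)
K,T=cam('wrist',o);P=cloud(d,K,T)
v,u=np.mgrid[:400,:640]
def circ(q):
    A=np.c_[2*q,np.ones(len(q))];s=np.linalg.lstsq(A,(q**2).sum(1),rcond=None)[0];return s[:2],np.sqrt(s[2]+s[0]**2+s[1]**2)
roi=(abs(u-328)<60)&(abs(v-195)<60)
H,S,V=hsv[...,0],hsv[...,1],hsv[...,2]
yel=roi&(H>20)&(H<32)&(S>140)&(V>110)
n,l,st,c=cv2.connectedComponentsWithStats(yel.astype(np.uint8))
for i in range(1,n):
    if st[i,4]>15: print('yel',st[i],c[i],np.median(P[l==i],0).round(4))
ww=roi&(S<60)&(V>120)
print('floor z',np.median(P[(abs(u-220)<10)&(abs(v-230)<10)],0).round(4))
# rail
i=1+np.argmax(st[1:,4]); m=l==i
q=onplane(np.c_[u[m],v[m]],.043,K,T)[:,:2]; cr,r=circ(q);print('rail circ',cr,r)
a=np.unwrap(np.sort(np.arctan2(*(q-cr).T[::-1])));print('rail arc deg',np.degrees([a[0],a[-1]]))
hd=roi&(P[...,2]>.046)&(S<70);print('head',hd.sum(),u[hd].mean(),v[hd].mean(),P[hd].mean(0).round(4),onplane([u[hd].mean(),v[hd].mean()],.048,K,T))
h2=ww&~hd;pts=np.c_[u[h2],v[h2]];hull=cv2.convexHull(pts.astype(np.int32))[:,0];q=onplane(hull,.022,K,T)[:,:2];print('lower',circ(q))
# plinth
pm=roi&(((H>5)&(H<20)&(S>120)&(V>130)))
# disc
roi2=(u<115)&(v>130)&(v<215);w=roi2&(S<60)&(V>110)
n,l,st,c=cv2.connectedComponentsWithStats(w.astype(np.uint8));i=1+np.argmax(st[1:,4]);m=l==i
tab=m&(P[...,2]>.05);print('tabtop',tab.sum(),P[tab].mean(0).round(4))
top=m&(abs(P[...,2]-.008)<.005);q=onplane(np.c_[u[top],v[top]],.008,K,T)[:,:2]
hull=cv2.convexHull(np.float32(q))[:,0];print('disc circ',circ(hull),cv2.minEnclosingCircle(np.float32(q)))
c=cv2.resize(im[135:255,250:410],(640,480),interpolation=cv2.INTER_CUBIC)
cv2.imwrite('pics/w1c.png',c)
```

```text
floor z [ 5.977e-01  8.700e-03 -5.000e-04]Traceback (most recent call last):
  File "<stdin>", line 17, in <module>
    return _wrapfunc(a, 'argmax', axis=axis, out=out, **kwds)
    return bound(*args, **kwds)
ValueError: attempt to get argmax of an empty sequence
```

```bash
cat > m.py <<'E'
from h import *
def circ(q):
    A=np.c_[2*q,np.ones(len(q))];s=np.linalg.lstsq(A,(q**2).sum(1),rcond=None)[0];return s[:2],np.sqrt(s[2]+s[0]**2+s[1]**2)
z=np.load('w1.npz');d=z['d'];o={k:z[k] for k in z.files}
im=cv2.imread('pics/w1.png');hsv=cv2.cvtColor(im,cv2.COLOR_BGR2HSV).astype(int)
K,T=cam('wrist',o);P=cloud(d,K,T)
v,u=np.mgrid[:400,:640]
roi=(abs(u-328)<60)&(abs(v-195)<60)
H,S,V=hsv[...,0],hsv[...,1],hsv[...,2]
print(hsv[243,326:332].tolist(),hsv[166,328:334].tolist(),hsv[165,300].tolist())
yel=roi&(S>120)&(P[...,2]>.037)
n,l,st,c=cv2.connectedComponentsWithStats(yel.astype(np.uint8));i=1+np.argmax(st[1:,4]);m=l==i
q=onplane(np.c_[u[m],v[m]],.043,K,T)[:,:2]; cr,r=circ(q);print('rail circ',st[i],cr,r)
a=np.sort(np.degrees(np.arctan2(*(q-cr).T[::-1])));print('rail arc',a[[0,3,-4,-1]])
hd=roi&(P[...,2]>.043)&(S<70);print('head',hd.sum(),u[hd].mean(),v[hd].mean(),P[hd].mean(0).round(4),onplane([u[hd].mean(),v[hd].mean()],.048,K,T))
ld=roi&(abs(P[...,2]-.022)<.004)&(S<60);q=onplane(np.c_[u[ld],v[ld]],.022,K,T)[:,:2]
print('lower',circ(cv2.convexHull(np.float32(q))[:,0]))
kd=roi&(S>100)&(P[...,2]>.0235)&(P[...,2]<.033)&(np.hypot(u-328,v-195)<36)&(v<180);print('key',kd.sum(),u[kd].mean(),v[kd].mean(),onplane([u[kd].mean(),v[kd].mean()],.027,K,T))
sl=roi&(P[...,2]<.021)&(np.hypot(u-328,v-195)<30)&(u<325);print('slot',sl.sum(),P[sl].mean(0),onplane([u[sl].mean(),v[sl].mean()],.02,K,T))
roi2=(u<115)&(v>130)&(v<215);w=roi2&(S<60)
tab=w&(P[...,2]>.058);print('tabtop',tab.sum(),P[tab].mean(0).round(4))
top=w&(abs(P[...,2]-.008)<.005);q=onplane(np.c_[u[top],v[top]],.008,K,T)[:,:2]
print('disc',circ(cv2.convexHull(np.float32(q))[:,0]))
cv2.imwrite('pics/w1c.png',np.hstack([cv2.resize(im[140:250,275:385],(400,400),interpolation=cv2.INTER_CUBIC),cv2.resize(im[120:230,0:110],(400,400),interpolation=cv2.INTER_CUBIC)]))
E
python3 m.py
```

```text
[[28, 81, 247], [28, 82, 247], [27, 86, 247], [27, 89, 247], [27, 90, 247], [28, 78, 247]] [[23, 108, 245], [23, 108, 245], [23, 108, 245], [24, 106, 245], [23, 108, 245], [24, 107, 245]] [12, 126, 220]
rail circ [282 201  48  41  85] [0.58529009 0.15011512] 0.04719046309839488
rail arc [-107.07273708 -104.38249576  -18.39276872  -14.3582569 ]
head 546 332.55128205128204 216.05311355311355 [0.5701 0.1558 0.1108] [[0.60161705 0.15102714 0.048     ]]
lower (array([0.58573239, 0.15013221]), np.float64(0.04175608281477246))
key 54 331.01851851851853 165.33333333333334 [[0.55330695 0.16445514 0.027     ]]
slot 484 [0.58047143 0.1339809  0.01809685] [[0.57971673 0.13428797 0.02      ]]
tabtop 229 [ 0.4515 -0.1018  0.0819]
disc (array([ 0.48158243, -0.12602625]), np.float64(0.04268822862654139))
```

View pics/w1c.png

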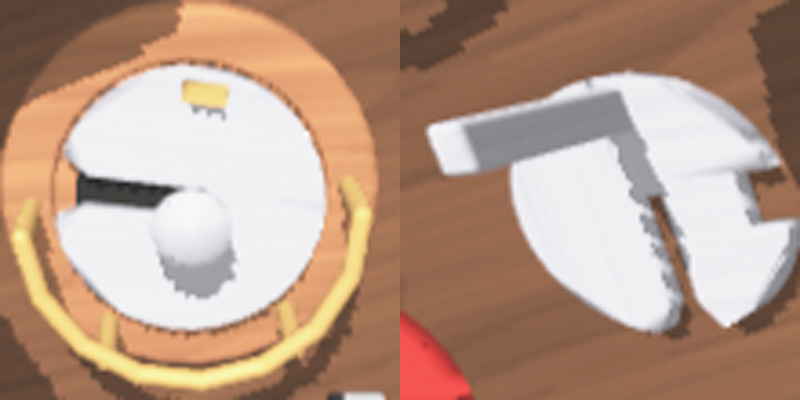

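Request:
{"api": "jog_arm", "payload": {"deltas": [[0,0,0,0.3,-3.65,0.4,0.5],[0,0,0,0.3,-3.65,0.4,0.5],[0,0,0,0.3,-3.65,0.4,0.5],[0,0,0,0.3,-3.65,0.4,0.5],[0,0,0,0.3,-3.65,0.4,0.5],[0,0,0,0.3,-3.65,0.4,0.5],[0,0,0,0.3,-3.65,0.4,0.5],[0,0,0,0.3,-3.65,0.4,0.5],[0,0,0,0,0,0,0.5],[0,0,0,0,0,0,0.5]]}}

```text
t: 2.45
tool_pos: [0.4397, -0.1189, 0.2009]
tool_rot: [-0.467, -3.106, -0.001]
contact_force: [-0.5, 0.8, 0.3]
opening: 0.043
```

```bash
cat >> m.py <<'E'
yel=(H>25)&(H<31)&(S>65)&roi&(v>180)
n,l,st,c=cv2.connectedComponentsWithStats(yel.astype(np.uint8));i=1+np.argmax(st[1:,4]);m=l==i
q=onplane(np.c_[u[m],v[m]],.043,K,T)[:,:2]; cr,r=circ(q);print('RAIL',st[i],cr,r)
C=np.array([.5857,.1501]);a=np.degrees(np.arctan2(*(q-C).T[::-1]));rr=np.hypot(*(q-C).T);k=abs(rr-.05)<.005;print('arc',np.percentile(a[k],[0,1,99,100]))
E
python3 m.py | tail -2
python3 - <<'E'
from h import *
o,im,d=grab('wrist');save('w2.png',im);np.savez('w2.npz',d=d,**o)
print(o['t'],o['tool_pos'],o['tool_rot'],o['contact_force'],o['wrist_torque'])
E
```

```text
RAIL [299 230  62  16 123] [0.58899431 0.14906286] 0.04670506376399587
arc [-55.23379897 -54.04984859  28.77455662  29.93863761]
2.45 [ 0.43970731 -0.11889654  0.20085064] [-4.67282871e-01 -3.10638843e+00 -1.16689813e-03] [-0.49884822  0.7581314   0.34708551] [-0.00693879 -0.01090827 -0.03007648]
```

View pics/w2.png

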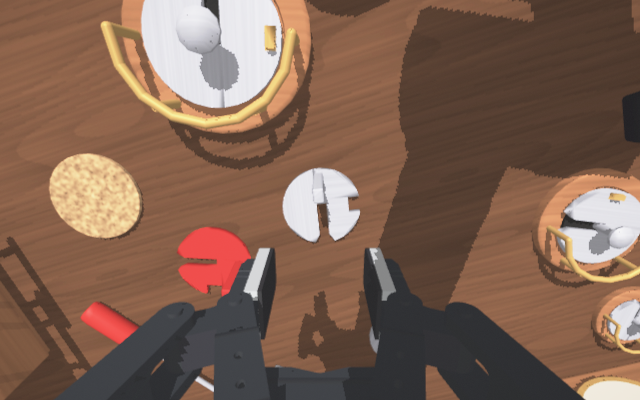

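Wrist view: disc at (322,205), tab (318,180) with top near (318,172), slot opening (326,235), notch (355,205).

```bash
cat > m2.py <<'E'
from h import *
def circ(q):
    A=np.c_[2*q,np.ones(len(q))];s=np.linalg.lstsq(A,(q**2).sum(1),rcond=None)[0];return s[:2],np.sqrt(s[2]+s[0]**2+s[1]**2)
z=np.load('w1.npz');o={k:z[k] for k in z.files};K,T=cam('wrist',o)
e=onplane([[282.7,196.4],[371,191]],.043,K,T)[:,:2];dd=e[1]-e[0];print('rail ends',e,np.linalg.norm(dd),'stand yaw',np.degrees(np.arctan2(dd[1],dd[0]))-90,'mid',e.mean(0))
z=np.load('w2.npz');d=z['d'];o={k:z[k] for k in z.files};K,T=cam('wrist',o);P=cloud(d,K,T)
im=cv2.imread('pics/w2.png');hsv=cv2.cvtColor(im,cv2.COLOR_BGR2HSV);S=hsv[...,1];v,u=np.mgrid[:400,:640]
roi=(abs(u-322)<45)&(abs(v-205)<42)
w=roi&(S<60)
top=w&(abs(P[...,2]-.008)<.005);q=onplane(np.c_[u[top],v[top]],.008,K,T)[:,:2];hl=cv2.convexHull(np.float32(q))[:,0];c,r=circ(hl);print('disc',c,r)
tab=w&(P[...,2]>.060);print('tab',tab.sum(),P[tab].mean(0),'minrect',cv2.minAreaRect(np.float32(onplane(np.c_[u[tab],v[tab]],.065,K,T)[:,:2])*1000))
t=P[tab].mean(0)[:2];print('yaw by tab',np.degrees(np.arctan2(*(c-t)[::-1])),np.linalg.norm(c-t))
low=roi&(P[...,2]<.004);pl=onplane(np.c_[u[low],v[low]],.006,K,T)[:,:2];
rr=np.hypot(*(pl-c).T);a=np.degrees(np.arctan2(*(pl-c).T[::-1]))
for s,(r0,r1),(a0,a1) in(('slot',(.012,.028),(-50,40)),('slotall',(.01,.04),(-50,40)),('notch',(.031,.04),(50,130))):
    k=(rr>r0)&(rr<r1)&(a>a0)&(a<a1);m=pl[k].mean(0)-c;print(s,k.sum(),np.degrees(np.arctan2(m[1],m[0])),np.hypot(*m))
cv2.imwrite('pics/w2c.png',cv2.resize(im[160:250,275:365],(600,600),interpolation=cv2.INTER_CUBIC))
E
python3 m2.py
```

```text
rail ends [[0.5665619  0.10668928]
 [0.58839483 0.19726159]] 0.09316662410863577 stand yaw -13.552883643628107 mid [0.57747837 0.15197543]
disc [ 0.48089775 -0.12818373] 0.04195899602512742
tab 188 [ 0.44151807 -0.11934388  0.08892338] minrect ((460.6841735839844, -118.39854431152344), (46.36326217651367, 54.095184326171875), 65.80370330810547)
yaw by tab -12.651894700468196 0.04035966494712173
slot 137 -11.47432332781325 0.019768610861185115
slotall 261 -11.09481693643879 0.02503349010293893
notch 127 77.6306937602516 0.03510691923262925
```

View pics/w2c.png

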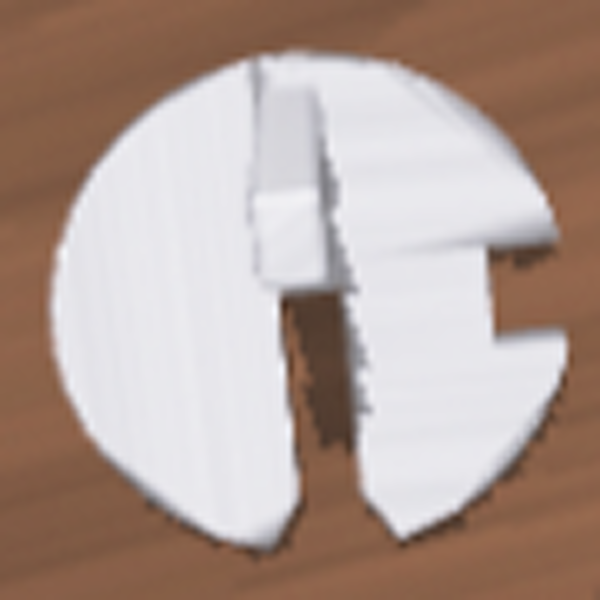

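```bash
cat > d.py <<'E'
from h import *
def delta(t,yawy=None,o=None):
    o=o or ctrl.get_obs();M=R.from_rotvec(o['tool_rot']).as_matrix();y=np.degrees(np.arctan2(M[1,1],M[0,1]))
    print('t',round(o['t'],2),'pos',o['tool_pos'].round(4),'yawy',y.round(2),'tilt',M[:,2].round(4),'d_cm(tool)',(M.T@(np.array(t)-o['tool_pos'])*100).round(2), 'turn tool z rad',None if yawy is None else -np.radians(yawy-y).round(4),'F',o['contact_force'].round(1),'open',round(o['opening'],4))
E
python3 - <<'E'
from d import *
z=np.load('w2.npz');o={k:z[k] for k in z.files};K,T=cam('wrist',o);print(onplane([318.2,195.5],.065,K,T))
delta([.4496,-.1215,.055],78)
E
```

```text
[[ 0.44997097 -0.1219866   0.065     ]]
t 2.5 pos [ 0.4403 -0.1181  0.2011] yawy 73.0 tilt [ 2.e-04  8.e-04 -1.e+00] d_cm(tool) [-0.99 -0.07 14.61] turn tool z rad -0.0872 F [ 0.4 -0.5  0.2] open 0.0428
```

Request:
{"api": "jog_arm", "payload": {"deltas": [[0,0,0,-1.02,-0.1,1,0.5],[0,0,-0.087,0,0,3.4,0.5],[0,0,0,0,0,4.0,0.5],[0,0,0,0,0,3.4,0.5],[0,0,0,0,0,1.8,0.5],[0,0,0,0,0,1.0,0.5],[0,0,0,0,0,0,0.5],[0,0,0,0,0,0,0.5]], "grip_force": 40}}

```text
t: 3.17
tool_pos: [0.4508, -0.122, 0.0559]
tool_rot: [0.326, 3.124, 0.0]
contact_force: [0.6, -0.5, 0.6]
opening: 0.0428
```

Run:
```python
from d import *
delta([.4498,-.1218,.055],78)
o,im,d=grab('wrist');save('w3.png',im)
```

```text
t 3.17 pos [ 0.4508 -0.122   0.0559] yawy 78.1 tilt [ 7.e-04 -0.e+00 -1.e+00] d_cm(tool) [0.1  0.   0.09] turn tool z rad 0.0017 F [ 0.6 -0.5  0.6] open 0.0428
```

View pics/w3.png

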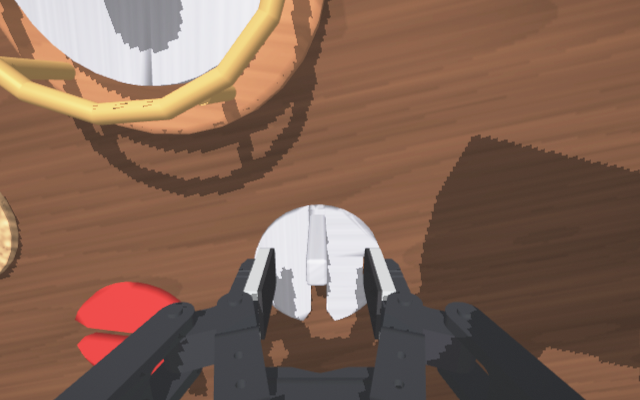

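The tab (316,250) stands centred between the pads (260 and 378). Closing.

Request:
{"api": "jog_arm", "payload": {"deltas": [[0,0,0,0.1,0,0.08,0.3],[0,0,0,0,0,0,0.15],[0,0,0,0,0,0,0.0],[0,0,0,0,0,0,0.0],[0,0,0,0,0,0,0.0],[0,0,0,0,0,0,0.0]], "grip_force": 50}}

```text
t: 3.72
tool_pos: [0.45, -0.1232, 0.056]
tool_rot: [0.329, 3.122, -0.001]
contact_force: [-0.6, 0.7, 6.3]
opening: 0.0086
```

Run:
```python
from d import *
delta([.4498,-.1218,.055],78)
```

```text
t 3.72 pos [ 0.45   -0.1232  0.056 ] yawy 77.96 tilt [ 2.3e-03 -7.0e-04 -1.0e+00] d_cm(tool) [0.05 0.14 0.1 ] turn tool z rad -0.0006 F [-0.6  0.7  6.3] open 0.0086
```

Request:
{"api": "jog_arm", "payload": {"deltas": [[0,0,0,0,0,0,0],[0,0,0,0,0,0,0],[0,0,0,0,0,-0.5,0],[0,0,0,0,0,-1,0],[0,0,0,0,0,-2,0],[0,0,0,0,0,-2,0],[0,0,0,0,0,-1.5,0],[0,0,0,0,0,0,0],[0,0,0,0,0,0,0]], "grip_force": 110}}

```text
t: 4.47
tool_pos: [0.4492, -0.1229, 0.125]
tool_rot: [0.329, 3.123, -0.001]
contact_force: [0.2, -0.9, -5.0]
opening: 0.0057
```

Run:
```python
from d import *
delta([.5857-.1,.1501+.025,.09],77)
o,im,d=grab('wrist');save('w4.png',im);np.savez('w4.npz',d=d,**o)
print(o['wrist_torque'])
K,T=cam('wrist',o);P=cloud(d,K,T);hsv=cv2.cvtColor(im,cv2.COLOR_RGB2HSV);v,u=np.mgrid[:400,:640]
w=(hsv[...,1]<60)&(abs(u-318)<90)&(v>170)&(v<330)&(abs(P[...,2]-.077)<.02)&(np.hypot(P[...,0]-.481,P[...,1]+.128)<.05)
q=P[w];A=np.c_[q[:,:2]-q[:,:2].mean(0),np.ones(len(q))]
for _ in range(5):
    s=np.linalg.lstsq(A,q[:,2],rcond=None)[0];r=q[:,2]-A@s;k=abs(r)<.002;A,q=A[k],q[k]
print(len(q),s)
```

```text
t 4.47 pos [ 0.4492 -0.1229  0.125 ] yawy 77.97 tilt [ 1.4e-03 -7.0e-04 -1.0e+00] d_cm(tool) [ 2.64 29.91  3.49] turn tool z rad 0.017 F [ 0.2 -0.9 -5. ] open 0.0057
[ 0.02055909  0.1018913  -0.01831625]
4905 [-0.01481594  0.00211432  0.07589808]
```

View pics/w4.png

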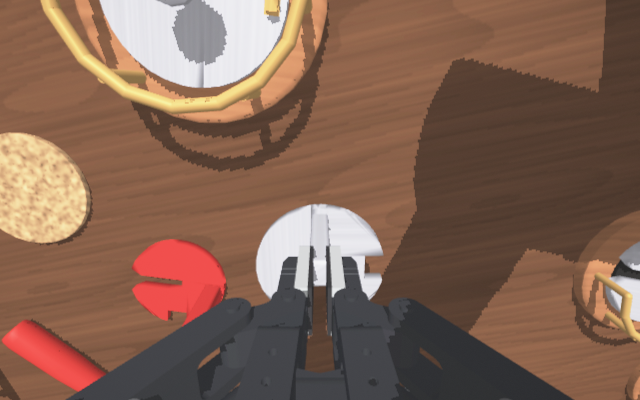

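Disc held, sagging only about 0.9°. I level it and carry it to a point in front of the mouth.

Run:
```python
from d import *
z=np.load('w4.npz');d=z['d'];o={k:z[k] for k in z.files};K,T=cam('wrist',o);P=cloud(d,K,T)
im=cv2.imread('pics/w4.png');S=cv2.cvtColor(im,cv2.COLOR_BGR2HSV)[...,1];v,u=np.mgrid[:400,:640]
w=(S<60)&(abs(P[...,2]-.0765)<.006)&(abs(u-320)<70)&(v>195)&(v<330)
q=onplane(np.c_[u[w],v[w]],.0765,K,T)[:,:2]
hl=cv2.convexHull(np.float32(q))[:,0]
A=np.c_[2*hl,np.ones(len(hl))]
for _ in range(4):
    s=np.linalg.lstsq(A,(A[:,:2]**2).sum(1)/4,rcond=None)[0];c=s[:2];r=np.sqrt(s[2]+c@c);e=np.hypot(*(A[:,:2]/2-c).T)-r;A=A[abs(e)<.002]
M=R.from_rotvec(o['tool_rot']).as_matrix()
print(c,r,len(A),'in tool mm',(M.T@(np.r_[c,0.072]-o['tool_pos'])*1000).round(1))
delta([.4427,.1841,.125],77,o)
```

```text
[ 0.47817596 -0.12776123] 0.04179274382645594 50 in tool mm [-29.3   1.4  53.1]Traceback (most recent call last):
  File "<stdin>", line 12, in <module>
  File "d.py", line 4, in delta
    print('t',round(o['t'],2),'pos',o['tool_pos'].round(4),'yawy',y.round(2),'tilt',M[:,2].round(4),'d_cm(tool)',(M.T@(np.array(t)-o['tool_pos'])*100).round(2), 'turn tool z rad',None if yawy is None else -np.radians(yawy-y).round(4),'F',o['contact_force'].round(1),'open',round(o['opening'],4))
              ~~~~~^^^^^^^^^^
TypeError: type numpy.ndarray doesn't define __round__ method
```

Request:
{"api": "jog_arm", "payload": {"deltas": [[0,0,0,0.4,1.7,0,0],[0,0,0,0.76,3.3,0,0],[0,0,0,0.76,3.3,0,0],[0,0,0,0.76,3.3,0,0],[0,0,0,0.76,3.3,0,0],[0,0,0,0.76,3.3,0,0],[0,0,0,0.76,3.3,0,0],[0,0,0,0.76,3.3,0,0],[0,0,0,0.76,3.3,0,0],[0,0,0,0.4,1.7,0,0],[0,-0.0155,0.017,0,0,0,0],[0,0,0,0,0,0,0]]}}

```text
t: 5.52
tool_pos: [0.442, 0.1834, 0.1223]
tool_rot: [0.351, 3.11, -0.005]
contact_force: [-0.6, 0.0, -3.1]
opening: 0.0059
```

Request:
{"api": "jog_arm", "payload": {"deltas": [[0,0,0,0,0,1.2,0],[0,0,0,0,0,1.2,0],[0,0,0,0,0,1.1,0],[0,0,0,0,0,0,0],[0,0,0,0,0,0,0]]}}

```text
t: 5.93
tool_pos: [0.443, 0.1819, 0.0874]
tool_rot: [0.356, 3.109, -0.005]
contact_force: [0.7, -0.2, -3.5]
opening: 0.0056
```

```bash
cat > m5.py <<'E'
from d import *
import sys
n=sys.argv[1]
o,im,d=grab('wrist');save(n+'.png',im);np.savez(n+'.npz',d=d,**o)
print(o['t'],o['tool_pos'],o['contact_force'],o['wrist_torque'])
K,T=cam('wrist',o);P=cloud(d,K,T);S=cv2.cvtColor(im,cv2.COLOR_RGB2HSV)[...,1];v,u=np.mgrid[:400,:640]
M=R.from_rotvec(o['tool_rot']).as_matrix();print('yawd',np.degrees(np.arctan2(M[1,1],M[0,1]))-90)
zt=o['tool_pos'][2]-.0485
w=(S<60)&(abs(P[...,2]-zt)<.006)&(abs(u-320)<72)&(v>190)&(v<290)
q=P[w];A=np.c_[q[:,:2]-o['tool_pos'][:2],np.ones(len(q))]
for _ in range(5):
    s=np.linalg.lstsq(A,q[:,2],rcond=None)[0];r=q[:,2]-A@s;k=abs(r)<.002;A,q=A[k],q[k]
print('plane',len(q),s.round(4))
hl=cv2.convexHull(np.float32(onplane(np.c_[u[w],v[w]],zt,K,T)[:,:2]))[:,0]
A=np.c_[2*hl,np.ones(len(hl))]
for _ in range(4):
    s=np.linalg.lstsq(A,(A[:,:2]**2).sum(1)/4,rcond=None)[0];c=s[:2];r=np.sqrt(s[2]+c@c);e=np.hypot(*(A[:,:2]/2-c).T)-r;A=A[abs(e)<.002]
print('disc',c,r,len(A),'tool mm',(M.T@(np.r_[c,zt-.004]-o['tool_pos'])*1000).round(1))
E
python3 m5.py w5
```

```text
5.9333 [0.44301636 0.1819195  0.08740184] [ 0.72186836 -0.16008302 -3.48394441] [-0.02959814  0.09796077 -0.02211265]
yawd -13.0656978742404
plane 4827 [-0.0018  0.0001  0.0384]
disc [0.47237385 0.17640988] 0.041797542883550025 44 tool mm [-29.2   1.4  52.9]
```

View pics/w5.png

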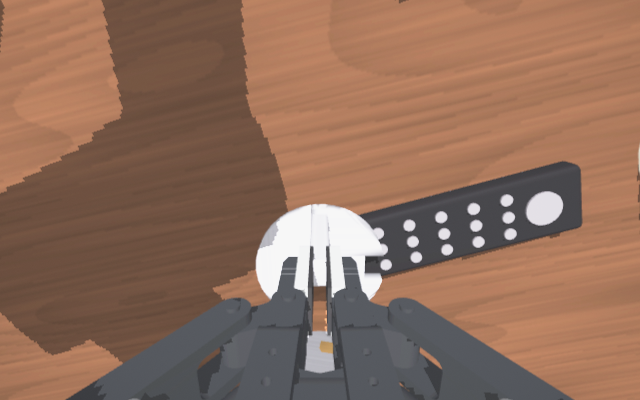

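Disc level at about 31 mm; its centre-to-stem direction is −13.07°, matching the tool yaw. Sliding in along tool −x.

Request:
{"api": "jog_arm", "payload": {"deltas": [[0,0,0,-0.8,0,0,0],[0,0,0,-1.2,0,0,0],[0,0,0,-1.2,0,0,0],[0,0,0,-1.2,0,0,0],[0,0,0,-1.2,0,0,0],[0,0,0,-0.8,0,0,0],[0,0,0,-0.4,0,0,0],[0,0,0,-0.2,0,0,0],[0,0,0,0,0,0,0]]}}

```text
t: 6.73
tool_pos: [0.5126, 0.1671, 0.0904]
tool_rot: [0.354, 3.106, -0.003]
contact_force: [-1.0, 0.1, -3.6]
opening: 0.0058
```

```bash
python3 m5.py w6
python3 - <<'E'
from h import *
im=cv2.imread('pics/w6.png')
o,t,d=grab('top');save('t6.png',t);o,s,d=grab('scene');save('s6.png',s)
t=t[:,:,::-1];s=s[:,:,::-1]
f=lambda im,u,v,a,b:cv2.resize(im[v-b:v+b,u-a:u+a],(400,300),interpolation=cv2.INTER_CUBIC)
cv2.imwrite('pics/c6.png',np.vstack([np.hstack([f(t,285,172,40,30),f(s,375,190,48,36)]),cv2.resize(im[190:400,180:460],(800,300))[0:300]]))
E
```

```text
6.7333 [0.51261997 0.16708892 0.0904006 ] [-1.03044335  0.10075316 -3.58202234] [0.0537997  0.08583749 0.01450013]
yawd -13.005929162529114
plane 4821 [0.0005 0.0007 0.0414]
disc [0.54186809 0.16165052] 0.041606418602973046 46 tool mm [-28.9   1.3  52.9]
```

View pics/c6.png

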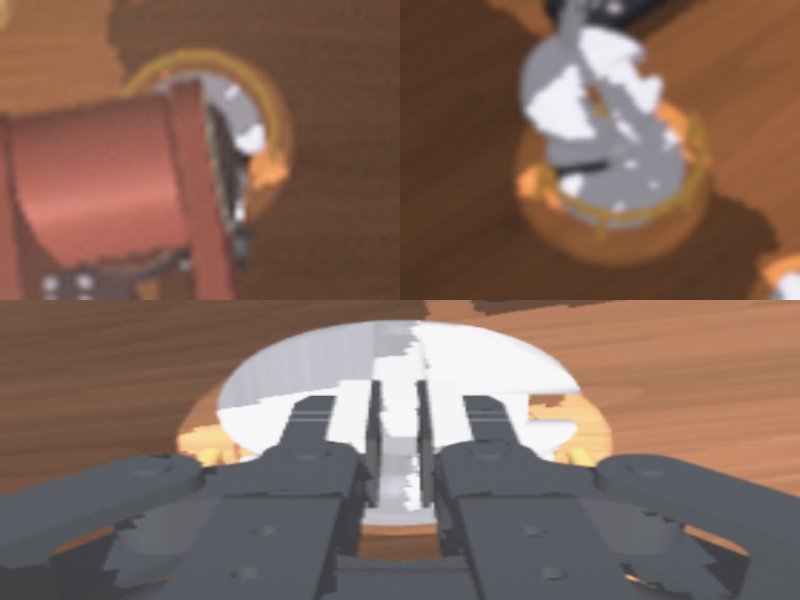

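Request:
{"api": "jog_arm", "payload": {"deltas": [[0,0,0,0,-0.12,0.25,0],[0,0,0,-0.3,-0.02,0.02,0],[0,0,0,-0.5,-0.01,0.02,0],[0,0,0,-0.6,-0.01,0.02,0],[0,0,0,-0.6,-0.01,0.02,0],[0,0,0,-0.6,-0.01,0.02,0],[0,0,0,-0.4,-0.01,0.01,0],[0,0,0,-0.2,0,0,0],[0,0,0,0,0,0,0]]}}

```text
t: 7.63
tool_pos: [0.5438, 0.1579, 0.0875]
tool_rot: [0.354, 3.106, -0.002]
contact_force: [0.5, -0.2, -2.9]
opening: 0.0063
```

```bash
python3 m5.py w7
```

```text
7.6333 [0.54384282 0.15794155 0.08747831] [ 0.47099244 -0.18900465 -2.91973899] [0.00581561 0.12255136 0.03880957]
yawd -13.01733075528395
plane 4820 [0.0003 0.0013 0.0385]
disc [0.57341938 0.15250851] 0.04171330884929379 49 tool mm [-29.2   1.4  53. ]
```

Request:
{"api": "jog_arm", "payload": {"deltas": [[0,0,0,-0.3,0,0,0],[0,0,0,-0.3,0,0,0],[0,0,0,-0.2,0,0,0],[0,0,0,-0.2,0,0,0],[0,0,0,0,0,0,0]]}}

```text
t: 8.1
tool_pos: [0.5534, 0.1558, 0.0877]
tool_rot: [0.354, 3.106, -0.002]
contact_force: [0.4, 0.7, -3.3]
opening: 0.0058
```

Request:
{"api": "jog_arm", "payload": {"deltas": [[0,0,0,-0.1,0,0,0],[0,0,0,-0.1,0,0,0],[0,0,0,0,0,0,0]]}}

```text
t: 8.35
tool_pos: [0.555, 0.1554, 0.0876]
tool_rot: [0.354, 3.106, -0.003]
contact_force: [-0.1, 0.0, -3.2]
opening: 0.0062
```

Request:
{"api": "jog_arm", "payload": {"deltas": [[0,0,0,-0.1,0,0,0],[0,0,0,-0.05,0,0,0],[0,0,0,0,0,0,0]]}}

```text
t: 8.6
tool_pos: [0.556, 0.1552, 0.0874]
tool_rot: [0.354, 3.107, -0.002]
contact_force: [-1.8, 0.3, -2.4]
opening: 0.006
```

Request:
{"api": "jog_arm", "payload": {"deltas": [[0,0,0,-0.05,0,0,0],[0,0,0,0,0,0,0]]}}

```text
t: 8.77
tool_pos: [0.5563, 0.1551, 0.0874]
tool_rot: [0.354, 3.108, -0.003]
contact_force: [-3.0, 0.8, -1.5]
opening: 0.006
```

Force −3 N along the slide: slot is home. I take the exact tilt for a turn about the vertical.

```bash
cat > turn.py <<'E'
from d import *
o=ctrl.get_obs();M=R.from_rotvec(o['tool_rot']).as_matrix()
print('t',o['t'],'w',M[2].round(4),'yawd',np.degrees(np.arctan2(M[1,1],M[0,1]))-90,'pos',o['tool_pos'].round(4),'F world',o['contact_force'].round(1),'F tool',(M.T@o['contact_force']).round(1),'tq tool',(M.T@o['wrist_torque']).round(2))
# pivot: stem in tool frame
S0=np.array([.5557,.1552,0])+.0303*np.array([np.cos(np.radians(13.0)),-np.sin(np.radians(13.0)),0])  # stem from contact
S0[2]=o['tool_pos'][2]
print('stem in tool mm',(M.T@(S0-o['tool_pos'])*1000).round(2))
E
python3 turn.py
```

```text
t 8.7667 w [-0.014  -0.     -0.9999] yawd -12.990878396565947 pos [0.5563 0.1551 0.0874] F world [-3.   0.8 -1.5] F tool [3.1 0.1 1.5] tq tool [ 0.03  0.71 -0.02]
stem in tool mm [-29.66  -0.05   0.42]
```

Request:
{"api": "jog_arm", "payload": {"deltas": [[0,0,0,0.08,0,0,0],[0,0,0,0,0,0,0],[0,0,0,0,0,0,0],[-0.0007,0,-0.0524,-0.004,-0.16,0,0],[-0.0007,0,-0.0524,-0.004,-0.16,0,0],[-0.0007,0,-0.0524,-0.004,-0.16,0,0],[-0.0007,0,-0.0524,-0.004,-0.16,0,0],[0,0,0,0,0,0,0],[0,0,0,0,0,0,0]]}}

```text
t: 9.52
tool_pos: [0.5553, 0.1487, 0.0875]
tool_rot: [0.029, 3.126, -0.001]
contact_force: [-1.5, 0.2, -3.2]
opening: 0.0062
```

```bash
python3 turn.py
```

```text
t 9.5167 w [-1.550e-02 -4.000e-04 -9.999e-01] yawd -1.0668428440189786 pos [0.5553 0.1487 0.0875] F world [-1.5  0.2 -3.2] F tool [1.5 0.2 3.1] tq tool [-0.01  0.43 -0.04]
stem in tool mm [-29.93   0.22   0.46]
```

Request:
{"api": "jog_arm", "payload": {"deltas": [[-0.0008,0,-0.0524,0.03,-0.16,0,0],[-0.0008,0,-0.0524,0.02,-0.16,0,0],[-0.0008,0,-0.0524,-0.004,-0.16,0,0],[-0.0008,0,-0.0524,-0.004,-0.16,0,0],[-0.0008,0,-0.0524,-0.004,-0.16,0,0],[-0.0008,0,-0.0524,-0.004,-0.16,0,0],[-0.0008,0,-0.0524,-0.004,-0.16,0,0],[-0.0008,0,-0.0524,-0.004,-0.16,0,0],[0,0,0,0,0,0,0],[0,0,0,0,0,0,0]]}}

```text
t: 10.35
tool_pos: [0.5575, 0.1361, 0.0878]
tool_rot: [-0.621, 3.063, 0.003]
contact_force: [-1.2, 0.1, -3.4]
opening: 0.0058
```

```bash
python3 turn.py
```

```text
t 10.35 w [-0.0159 -0.0011 -0.9999] yawd 22.914782614057017 pos [0.5575 0.1361 0.0878] F world [-1.2  0.1 -3.4] F tool [1.1 0.6 3.4] tq tool [0.04 0.22 0.04]
stem in tool mm [-30.31   0.48   0.48]
```

Request:
{"api": "jog_arm", "payload": {"deltas": [[-0.0008,0,-0.0524,0.02,-0.16,0,0],[-0.0008,0,-0.0524,0.01,-0.16,0,0],[-0.0008,0,-0.0524,-0.004,-0.16,0,0],[-0.0008,0,-0.0524,-0.004,-0.16,0,0],[-0.0008,0,-0.0524,-0.004,-0.16,0,0],[-0.0008,0,-0.0524,-0.004,-0.16,0,0],[-0.0008,0,-0.0524,-0.004,-0.16,0,0],[-0.0008,0,-0.0524,-0.004,-0.16,0,0],[0,0,0,0,0,0,0],[0,0,0,0,0,0,0]]}}

```text
t: 11.18
tool_pos: [0.5645, 0.1258, 0.0879]
tool_rot: [-1.245, 2.868, 0.008]
contact_force: [-0.2, 0.0, -3.5]
opening: 0.0056
```

```bash
python3 turn.py
```

```text
t 11.1833 w [-0.0158 -0.0012 -0.9999] yawd 46.91827269345009 pos [0.5645 0.1258 0.0879] F world [-0.2  0.  -3.5] F tool [0.2 0.2 3.5] tq tool [ 0.03  0.13 -0.02]
stem in tool mm [-30.7    0.3    0.48]
```

Request:
{"api": "jog_arm", "payload": {"deltas": [[-0.0008,0,-0.0524,-0.004,-0.16,0,0],[-0.0008,0,-0.0524,-0.004,-0.16,0,0],[-0.0008,0,-0.0524,-0.004,-0.16,0,0],[-0.0008,0,-0.0524,-0.004,-0.16,0,0],[0,0,0,0,0,0.15,0],[0,0,0,0,0,0.15,0],[0,0,0,0,0,0.06,0],[0,0,0,0,0,0,0],[0,0,0,0,0,0,0]]}}

```text
t: 11.93
tool_pos: [0.5691, 0.122, 0.0838]
tool_rot: [-1.541, 2.722, 0.011]
contact_force: [0.2, -0.6, -3.5]
opening: 0.0058
```

```bash
python3 turn.py
```

```text
t 11.9333 w [-1.500e-02 -2.000e-04 -9.999e-01] yawd 59.02880878864491 pos [0.5691 0.122  0.0838] F world [ 0.2 -0.6 -3.5] F tool [ 0.4 -0.5  3.5] tq tool [-0.08  0.07  0.03]
stem in tool mm [-30.89  -0.3    0.46]
```

Request:
{"api": "jog_arm", "payload": {"deltas": [[0,0,0,0,0,0.05,0],[0,0,0,0,0,0,0]]}}

```text
t: 12.1
tool_pos: [0.5692, 0.122, 0.0835]
tool_rot: [-1.542, 2.722, 0.011]
contact_force: [0.5, 0.2, -2.7]
opening: 0.0059
```

Request:
{"api": "jog_arm", "payload": {"deltas": [[0,0,0,0,0,0.04,0],[0,0,0,0,0,0,0]]}}

```text
t: 12.27
tool_pos: [0.5693, 0.122, 0.0831]
tool_rot: [-1.542, 2.722, 0.011]
contact_force: [0.2, 0.3, -3.4]
opening: 0.0058
```

Request:
{"api": "jog_arm", "payload": {"deltas": [[0,0,0,0,0,0.03,0],[0,0,0,0,0,0,0]]}}

```text
t: 12.43
tool_pos: [0.5693, 0.122, 0.0829]
tool_rot: [-1.542, 2.722, 0.011]
contact_force: [-0.1, -0.5, -2.5]
opening: 0.0059
```

Request:
{"api": "jog_arm", "payload": {"deltas": [[0,0,0,0,0,0.04,0],[0,0,0,0,0,0,0]]}}

```text
t: 12.6
tool_pos: [0.5693, 0.1219, 0.0826]
tool_rot: [-1.542, 2.722, 0.011]
contact_force: [-0.0, -0.4, -1.7]
opening: 0.0058
```

Request:
{"api": "jog_arm", "payload": {"deltas": [[0,0,0,0,0,0.04,0],[0,0,0,0,0,0,0]]}}

```text
t: 12.77
tool_pos: [0.5694, 0.1219, 0.0823]
tool_rot: [-1.542, 2.721, 0.011]
contact_force: [0.2, 0.2, -1.8]
opening: 0.006
```

Request:
{"api": "jog_arm", "payload": {"deltas": [[0,0,0,0,0,0.04,0],[0,0,0,0,0,0,0]]}}

```text
t: 12.93
tool_pos: [0.5695, 0.1219, 0.0819]
tool_rot: [-1.542, 2.721, 0.011]
contact_force: [-0.1, -1.4, -0.5]
opening: 0.0056
```

Request:
{"api": "jog_arm", "payload": {"deltas": [[-0.0003,0,-0.0175,0,-0.053,0,0],[0,0,0,0,0,0,0],[-0.0003,0,-0.0175,0,-0.053,0,0],[0,0,0,0,0,0,0],[-0.0003,0,-0.0175,0,-0.053,0,0],[0,0,0,0,0,0,0]]}}

```text
t: 13.43
tool_pos: [0.5703, 0.1212, 0.0811]
tool_rot: [-1.615, 2.68, 0.013]
contact_force: [0.0, 0.2, -3.9]
opening: 0.006
```

```bash
python3 turn.py
```

```text
t 13.4333 w [-1.480e-02  4.000e-04 -9.999e-01] yawd 62.13492149758548 pos [0.5703 0.1212 0.0811] F world [ 0.   0.2 -3.9] F tool [-0.1  0.1  3.9] tq tool [0.   0.08 0.04]
stem in tool mm [-30.98  -0.47   0.46]
```

Contact vanished at 62°: the notch has found the key. Centring it a little further, then lowering.

Request:
{"api": "jog_arm", "payload": {"deltas": [[-0.0003,0,-0.0175,0,-0.05,0,0],[-0.0003,0,-0.0175,0,-0.05,0,0],[-0.0003,0,-0.0175,0,-0.05,0,0],[0,0,0,0,0,0,0],[0,0,0,0,0,0.08,0],[0,0,0,0,0,0,0]]}}

```text
t: 13.93
tool_pos: [0.5719, 0.1205, 0.0806]
tool_rot: [-1.683, 2.638, 0.013]
contact_force: [-0.1, 0.4, -2.7]
opening: 0.0061
```

```bash
python3 turn.py
```

```text
t 13.9333 w [-1.500e-02  1.000e-04 -9.999e-01] yawd 65.07846863325679 pos [0.5719 0.1205 0.0806] F world [-0.1  0.4 -2.7] F tool [-0.3  0.3  2.7] tq tool [-0.03  0.11 -0.06]
stem in tool mm [-30.92  -0.35   0.46]
```

Request:
{"api": "jog_arm", "payload": {"deltas": [[0,0,0,0,0,0.05,0],[0,0,0,0,0,0.05,0],[0,0,0,0,0,0,0]]}}

```text
t: 14.18
tool_pos: [0.5718, 0.1205, 0.0796]
tool_rot: [-1.683, 2.638, 0.013]
contact_force: [-0.4, -0.0, -2.9]
opening: 0.0058
```

Request:
{"api": "jog_arm", "payload": {"deltas": [[0,0,0,0,0,0.05,0],[0,0,0,0,0,0.05,0],[0,0,0,0,0,0,0]]}}

```text
t: 14.43
tool_pos: [0.5719, 0.1205, 0.0787]
tool_rot: [-1.683, 2.638, 0.013]
contact_force: [0.1, -0.2, -3.6]
opening: 0.0061
```

```bash
python3 turn.py
```

```text
t 14.4333 w [-0.015   0.     -0.9999] yawd 65.08771037599283 pos [0.5719 0.1205 0.0787] F world [ 0.1 -0.2 -3.6] F tool [ 0.2 -0.2  3.6] tq tool [-0.03  0.14  0.03]
stem in tool mm [-30.87  -0.37   0.46]
```

Request:
{"api": "jog_arm", "payload": {"deltas": [[0,0,0,0,0,0.05,0],[0,0,0,0,0,0.05,0],[0,0,0,0,0,0,0]]}}

```text
t: 14.68
tool_pos: [0.572, 0.1205, 0.078]
tool_rot: [-1.683, 2.638, 0.012]
contact_force: [-0.8, -0.4, -1.6]
opening: 0.0056
```

Request:
{"api": "jog_arm", "payload": {"deltas": [[0,0,0,0,0,0.04,0],[0,0,0,0,0,0,0]]}}

```text
t: 14.85
tool_pos: [0.5721, 0.1205, 0.0778]
tool_rot: [-1.683, 2.638, 0.012]
contact_force: [-1.2, -0.3, -0.4]
opening: 0.0061
```

```bash
python3 turn.py
```

```text
t 14.85 w [-1.500e-02 -2.000e-04 -9.999e-01] yawd 65.08895265902842 pos [0.5721 0.1205 0.0778] F world [-1.2 -0.3 -0.4] F tool [0.8 1.  0.3] tq tool [-0.27  0.26  0.04]
stem in tool mm [-30.83  -0.2    0.46]
```

Request:
{"api": "jog_arm", "payload": {"deltas": [[0,0,0,0,0,0.04,0],[0,0,0,0,0,0,0],[0,0,0,0,0,0,0]], "grip_force": 20}}

```text
t: 15.1
tool_pos: [0.5721, 0.1205, 0.0775]
tool_rot: [-1.683, 2.637, 0.012]
contact_force: [-2.1, -1.7, 2.0]
opening: 0.006
```

```bash
python3 turn.py; python3 m5.py w8
```

```text
t 15.1 w [-1.500e-02 -4.000e-04 -9.999e-01] yawd 65.08825963148192 pos [0.5721 0.1205 0.0775] F world [-2.1 -1.7  2. ] F tool [ 2.4  1.2 -2. ] tq tool [-0.32  0.43 -0.02]
stem in tool mm [-30.8   -0.13   0.46]
15.1 [0.57213318 0.12049712 0.07745012] [-2.11362511 -1.69683403  1.96972963] [-0.25551096  0.46645864  0.02077606]
yawd 65.08825963148192
plane 4803 [-0.0015  0.0001  0.0284]
disc [0.58452977 0.14852779] 0.041635464206259194 45 tool mm [-29.9   0.6  53. ]
```

Seated height reached with level plane. Releasing gently.

Request:
{"api": "jog_arm", "payload": {"deltas": [[0,0,0,0,0,0,0.1],[0,0,0,0,0,0,0.14],[0,0,0,0,0,0,0.18],[0,0,0,0,0,0,0.22],[0,0,0,0,0,0,0.25],[0,0,0,0,0,0,0.25]]}}

```text
t: 15.65
tool_pos: [0.5721, 0.1207, 0.077]
tool_rot: [-1.683, 2.637, 0.012]
contact_force: [-0.4, 0.2, 0.1]
opening: 0.021
```

```bash
python3 turn.py; python3 m5.py w9
```

```text
t 15.65 w [-1.540e-02 -4.000e-04 -9.999e-01] yawd 65.08193194969547 pos [0.5721 0.1207 0.077 ] F world [-0.4  0.2  0.1] F tool [-0.   0.5 -0.1] tq tool [-0.01 -0.01  0.01]
stem in tool mm [-30.65  -0.17   0.47]
15.65 [0.57214956 0.12065641 0.07704853] [-0.41084819  0.22349788  0.08416905] [ 0.00883967  0.00683706 -0.00528405]
yawd 65.08193194969547
plane 4175 [0.0019 0.0005 0.0286]
disc [0.58420328 0.1469169 ] 0.04077241365538081 16 tool mm [-28.1   0.2  52.9]
```

View pics/w9.png

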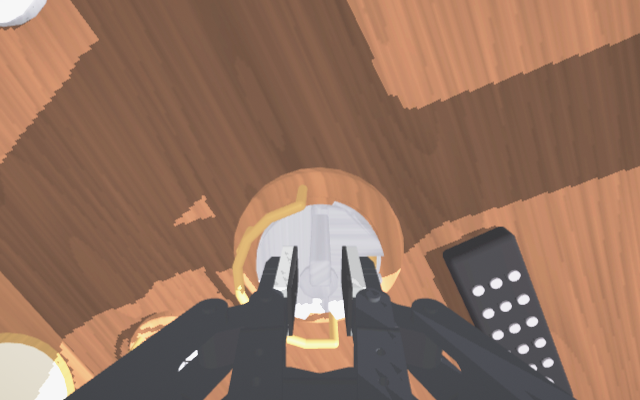

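Released: pads clear of the tab on both sides and no force, disc plane level. Lifting straight off and checking.

Request:
{"api": "jog_arm", "payload": {"deltas": [[0,0,0,0,0,-0.5,0.3],[0,0,0,0,0,-1,0.3],[0,0,0,0,0,-2,0.3],[0,0,0,0,0,-3,0.3],[0,0,0,0,0,-3,0.3],[0,0,0,0,0,-3,0.3],[0,0,0,0,0,-2,0.3],[0,0,0,0,0,0,0.3],[0,0,0,0,0,0,0.3]]}}

```text
t: 16.45
tool_pos: [0.5721, 0.1187, 0.2247]
tool_rot: [-1.681, 2.634, 0.009]
contact_force: [-0.5, -0.9, -0.7]
opening: 0.0257
```

Run:
```python
from h import *
o,im,d=grab('wrist');save('w10.png',im);K,T=cam('wrist',o);P=cloud(d,K,T);S=cv2.cvtColor(im,cv2.COLOR_RGB2HSV)[...,1];v,u=np.mgrid[:400,:640]
print(o['t'],o['tool_pos'])
w=(S<60)&(np.hypot(P[...,0]-.5857,P[...,1]-.15)<.046)&(abs(P[...,2]-.029)<.007)
q=P[w];A=np.c_[q[:,:2]-[.5857,.15],np.ones(len(q))]
for _ in range(6):
    s=np.linalg.lstsq(A,q[:,2],rcond=None)[0];r=q[:,2]-A@s;k=abs(r)<.0015;A,q=A[k],q[k]
print('plane',len(q),s.round(4))
hl=cv2.convexHull(np.float32(onplane(np.c_[u[w],v[w]],.0295,K,T)[:,:2]))[:,0];print(cv2.minEnclosingCircle(hl))
f=(abs(u-200)<8)&(abs(v-150)<8);print('table z',np.median(P[f],0))
cv2.imwrite('pics/w10c.png',cv2.resize(im[110:330,170:490,::-1],(800,550)))
```

```text
16.45 [0.57209036 0.11867118 0.22469785]
plane 3261 [0.0028 0.0005 0.0286]
((0.5846447944641113, 0.1493183970451355), 0.04265660047531128)
table z [ 6.90870875e-01  5.44933359e-02 -6.02405929e-04]
```

```bash
python3 -c "
from station import ctrl;print(ctrl.finish_job())"
```

```text
the job is handed in; nothing more can be done
None
```

The loose steel disc is seated on the middle-sized stand with its notch over the key. I let go of it and handed the job in at about 16.5 s. The hand-in gave no verdict.

- **Slide-in:** I gripped the disc by its tab, levelled it and slid it in at about 31 mm. I stopped when the slot met the stem at about 3 N.
- **Turn and drop:** I turned it anticlockwise about the stem, first clear of the key and then riding on it with about 3 N of pressure. The contact vanished after about 75° of turn, when the notch found the key. I turned about 3° more to centre it, lowered it onto the lower disc, released it and lifted straight off.
- **Forces:** No wrist reading on the stand went above about 5–6 N net of the disc's weight.

**Final depth check:**

| | Measured | Limit |
|---|---|---|
| Tilt | about 0.003 rad | 0.03 rad |
| Centre height | about 25 mm | 23.5–27.5 mm |
| Axis from stem | about 1.3 mm | 3.5 mm |

**What disagreed or failed:**
- The camera put the disc's centre 29–30 mm from the tool point. The contact with the stem pointed to about 31 mm. That is within the 2 mm calibration.
- I could not view the last picture because the 12-picture limit was reached, so the final check rests on the depth measurements alone.
- I did not re-measure the bystanders; the arm was not seen to touch any of them.

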